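Seat the three-hole enlarger lens on its studded mount

TASK

Of the two flanged enlarger lenses on the bench, pick up the one with three holes in its flange, turn it so that its three holes line up with the three studs of the round grey mount, and lower it (do not drop it) over the hub until its flange lies flat on the mount with the studs through the holes; then let go. Leave the four-hole lens where it stands.

Things in the scene. Friction and masses are not known exactly. Their poses are not given: they have to be found in the camera images.
- lens_three_grip (a point): Lens to fit, loose, 0.25 kg, 73 mm tall: aluminium flange (8 mm thick, 58 mm radius, three-lobed) with a black upright barrel, 45 mm wide, from 26 to 70 mm up, gripped from above at any yaw. Point: on the axis, 42 mm above the underside; z up. Three 20 mm through holes 42 mm from the axis, at +x, 120 and 240 degrees (repeats every 120). Underside bore 32 mm wide, 26 mm deep clears the hub.
- lens_four_grip (a point): The other lens, loose, to be left alone: same size, colours and barrel, but four holes at 90 degrees and a squarer flange; it does not fit the mount. The point is on its axis, 42 mm above its underside.
- mount: Round grey mount fixed to the bench, 132 mm wide; origin at the centre of its underside, z up; its flat face is 20 mm higher. On the face: brass hub (20 mm wide, 18 mm high) and three pointed brass studs (7 mm thick, 13 mm high) 42 mm from the axis, at +x, 120 and 240 degrees. With the lens seated, its point is 62 mm above this origin and the stud tips stand 5 mm above the flange.
Things that resemble listed ones, but are neither listed nor needed, are in the scene too. What is meant by the mount is not red, and is the larger of those in its own colour.

How it is judged:
By the outcome, as a careful person would: the job done as asked, in the order asked, and still so for the second after the job is handed in, with the robot touching nothing.
It also fails if it takes over 38 s, if anything falls off the work surface, if the arm or the gripper's body presses on something with over 40 N, if the wrist force passes 120 N, or if a joint passes its speed limit or range.

ROBOT

A 6-joint arm with a two-finger parallel gripper is mounted at the origin on a cart in front of the work surface, level with it; the furniture and walls round the work are solid. World frame = base frame: x ahead of the robot, y to its left, z up, the work surface at z = 0. Lengths are in mm, angles in rad, forces in N, time in s.
With the tool pointing down it reaches from about 300 to 950 mm from the base axis. Payload 3.1 kg.
Tool frame: the origin (TCP) lies between the finger pads; the fingertips stand 11 mm ahead of it and the grasp point (between the pads) lies 8 mm behind it (robot.tips_ahead is the z of the fingertips in the tool frame, in mm); z points along the fingers, y is the line along which they close (so a half turn about z gives the same grasp; the last joint's range is limited). The gripper opens to 85 mm and grips with 20 to 120 N. Pads are 22 mm wide; open, the fingers measure 114 mm over their backs; the gripper's body (76 mm by 85 mm) begins 54 mm behind the grasp point. The pads swing forward as they close: fully open they stand 13 mm farther back than shut.
Start: joints at [-1.256, 0.308, 1.634, -0, 1.2, -0.07], TCP at [234.583, -579.313, 242.272] pointing down, gripper open.
Joint ranges: [-3.06, 3.06], [-0.79, 1.96], [0.05, 2.63], [-1.19, 4.34], [0.05, 2.64], [-2.94, 2.94]. Speed limits (rad/s): [2.79, 2.79, 3.14, 3.14, 3.14, 3.14].

INTERFACE

Orientations are given as a unit quaternion [w, x, y, z].
In Python, from cell import robot, vision gives the robot as it stands. The module is installed in compiled form; this text tells all that it offers.
- The arm moves only by the shell command python3 -m creep 'ROWS' [FORCE]. ROWS is JSON, a list of rows, each an object with "slide": the shift along the world's x, y, z in mm, a list of three; "twist": the turn, a rotation vector about the world's x, y, z in degrees, a list of three; "claw": the opening, from 0 (shut) to 1 (fully open). A call has exactly 5 rows; each row is the pose to reach, as a shift and turn from the pose commanded when the call began; what a row does not reach only later rows make up. A row lasts 1/10 s, in which the tool goes at most 50 mm and 8.59 degrees, less where a joint would pass 70% of its speed; a pose out of reach is approached as far as the arm can. A call with a gripper value outside its range is refused whole. The fingers move at their own pace and stop on an object; FORCE is the grip in N (left out, the last holds). Time passes only in rows, so rows that repeat a pose let the fingers close, or fill a call up. It gives the time, the measured TCP pose, the force, the opening and the grip force at its end, in the units of the state.
- robot.observe(): the state, without advancing time (a new reading comes with each control period).
- vision.get_image(name): name is "side" or "top" or "wrist"; returns a dict with "color" (420x560x3 uint8, blue, green, red), "z_map" (420x560 float32, mm along the optical axis (not along the pixel's ray), 0 where there is no reading), "mtx" (3x3 intrinsics, pixels), "R" (3x3) and "t" (3): a world point X has camera coordinates R X + t. Camera axes: x right, y down, z forward; pixel columns grow to the right and rows downward; lengths in mm; the calibration is good to about 2 mm. A picture is of the moment at which its call begins.
- robot.sign_off(): hands the job in; it is judged then, once.
The state is a dict: "time_s": time; "q": joint angles; "joint_velocities": joint speeds; "joint_efforts": joint torques, N m; "eef_pos": TCP position; "ee_rot": TCP orientation; "contact_force": force on the tool from outside, world axes, zero at the start; "wrist_torque": the same for the moment, N m; "finger_gap": opening from 0.0 (shut) to 1.0 (fully open); "gripper_force": force on a finger pad.
Only numpy, scipy, OpenCV 4.12 (cv2) and the standard library are available. Lean on these libraries where they do the work, as an engineer would, in place of code of your own. Each camera call takes 0.05 s, during which the arm holds its last target. There are 200 camera calls.

## Working session

There is one attempt and no reset: what is moved stays moved. The work goes in short steps, Python scripts to look and compute and a shell command to move; the robot and the scene stay as the last step left them, time stands still between calls to the robot, and variables do not carry over. Pictures are saved under pics/ and viewed, at most 10 in all, crops included, and the job is handed in when it is done.

```bash
mkdir -p pics; cat > h.py <<'E'
import numpy as np, cv2
from cell import robot, vision
def pts(im):
    z=im["z_map"]; K=im["mtx"]; v,u=np.mgrid[:z.shape[0],:z.shape[1]]
    c=np.dstack([(u-K[0,2])/K[0,0]*z,(v-K[1,2])/K[1,1]*z,z])
    return (c-im["t"])@im["R"]   # R^T (c-t)
def ray(im,u,v,h):
    R,t=im["R"],im["t"]; o=-R.T@t; d=R.T@np.linalg.solve(im["mtx"],[u,v,1.])
    return o+d*(h-o[2])/d[2]
E
python3 - <<'E'
from h import *
for n in("top","side"):
    im=vision.get_image(n); cv2.imwrite(f"pics/{n}0.png",im["color"]); np.savez(f"{n}0.npz",**im)
    print(n,-im["R"].T@im["t"])
print(robot.observe())
E
```

```text
top [ 343.97994286   28.23078244 1471.26199012]
side [  415.83276096 -1099.04126242  1050.39279374]
{'time_s': 0.1, 'q': array([-1.25571637e+00,  3.08958401e-01,  1.63506669e+00,  5.82437677e-06,
        1.19971412e+00, -6.96962072e-02]), 'joint_velocities': array([-0.000501  , -0.00199545, -0.00377838,  0.00167935, -0.00109504,
       -0.00022315]), 'joint_efforts': array([-4.98881818e-04, -4.16406727e+01, -2.77644968e+01, -1.36549074e-04,
        4.06313280e-03,  2.10241931e-07]), 'eef_pos': array([ 234.3455674 , -578.6117885 ,  241.13315678]), 'ee_rot': array([-1.06554560e-03,  9.81550062e-01,  1.91202310e-01, -1.28660367e-04]), 'contact_force': array([ 0.12807002,  0.57805601, -0.27613233]), 'wrist_torque': array([-0.01082179, -0.04988176, -0.00963041]), 'gripper_force': 0.0, 'finger_gap': 1.0003518323573246}
```

View pics/top0.png

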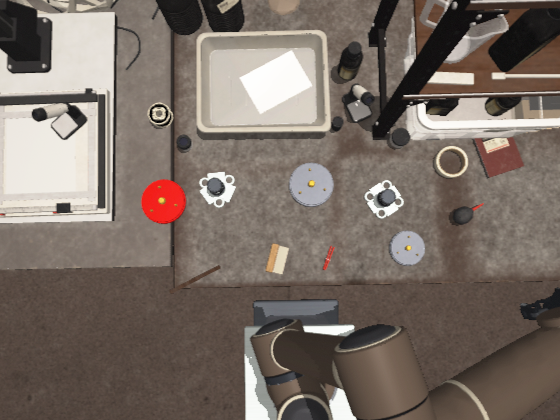

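View pics/side0.png

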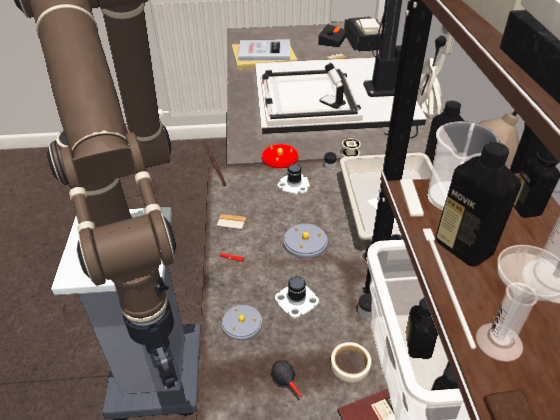

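The top view shows these candidates:
- **Lenses:** (216,188) and (385,198).
- **Discs:** large grey (312,185), small grey (407,248) and red (163,201). The mount is the large grey one at (312,185).

Next is a close crop to count the flange holes.

```bash
python3 - <<'E'
from h import *
im=dict(np.load("top0.npz")); c=im["color"]
f=lambda x,y:cv2.resize(c[y-28:y+28,x-28:x+28],(266,266),interpolation=cv2.INTER_CUBIC)
cv2.imwrite("pics/crop.png",np.hstack([f(216,188),f(312,185),f(385,198)]))
for n,u,v,h in(("L",217,188,70),("M",312,184,20),("R",386,198,70),("small",407,248,20)): print(n,ray(im,u,v,h).round(), pts(im)[v-1:v+2,u-1:u+2,2].mean().round())
E
```

```text
L [546. 225.  70.] 72.0
M [559. -48.  20.] 36.0
R [ 507. -253.   70.] 71.0
small [ 365. -318.   20.] 26.0
```

View pics/crop.png

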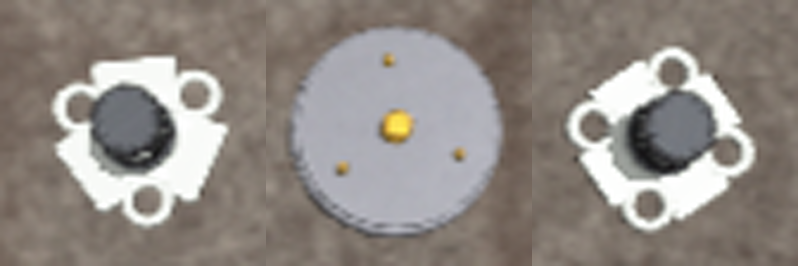

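The left lens at (216,188) has three holes, so it is the one to fit. The right one at (385,198) has four. The mount's studs show at crop (389,60), (459,154) and (342,168).

```bash
cat > a.py <<'E'
from h import *
im=dict(np.load("top0.npz"))
def m(P,o,h): return np.array([ray(im,o[0]+(x+.5)/4.75-.5,o[1]+(y+.5)/4.75-.5,h)[:2] for x,y in P])
def rep(n,p):
    c=p.mean(0); d=p-c; a=np.degrees(np.arctan2(d[:,1],d[:,0])); print(n,c.round(1),np.hypot(*d.T).round(1),a.round(1),(a%120).round(1))
rep("lens",m([(80,105),(198,93),(148,203)],(188,160),8))
rep("studs",m([(123,60),(193,154),(76,168)],(284,157),33))
print("hub",m([(131,127)],(284,157),38),"barrel",m([(128,117)],(188,160),73))
E
python3 a.py
```

```text
lens [555.4 232.1] [43.1 43.2 43.9] [  64.   -54.9 -175.5] [64.  65.1 64.5]
studs [558.5 -44.8] [42.  41.6 42. ] [   4.9 -114.7  125.7] [4.9 5.3 5.7]
hub [[557.88301329 -44.74017459]] barrel [[556.15133641 231.31120405]]
```

```bash
python3 -m creep '[{"slide":[18,46,0],"twist":[0,0,0],"claw":1},{"slide":[36,92,0],"twist":[0,0,0],"claw":1},{"slide":[54,138,0],"twist":[0,0,0],"claw":1},{"slide":[72,184,0],"twist":[0,0,0],"claw":1},{"slide":[90,230,0],"twist":[0,0,0],"claw":1}]' 40
```

```text
time_s: 0.6
eef_pos: [324.7, -347.2, 241.8]
ee_rot: [-0.0, 0.982, 0.191, -0.0]
contact_force: [0.3, 0.6, 0.5]
finger_gap: 0.998
gripper_force: 0.0
```

```bash
python3 -m creep '[{"slide":[18,46,0],"twist":[0,0,0],"claw":1},{"slide":[36,92,0],"twist":[0,0,0],"claw":1},{"slide":[54,138,0],"twist":[0,0,0],"claw":1},{"slide":[72,184,0],"twist":[0,0,0],"claw":1},{"slide":[90,230,0],"twist":[0,0,0],"claw":1}]'
python3 -m creep '[{"slide":[18,46,0],"twist":[0,0,0],"claw":1},{"slide":[36,92,0],"twist":[0,0,0],"claw":1},{"slide":[54,138,0],"twist":[0,0,0],"claw":1},{"slide":[72,184,0],"twist":[0,0,0],"claw":1},{"slide":[90,230,0],"twist":[0,0,0],"claw":1}]'
python3 -m creep '[{"slide":[13,32,-18],"twist":[0,0,0],"claw":1},{"slide":[26,64,-36],"twist":[0,0,0],"claw":1},{"slide":[39,96,-54],"twist":[0,0,0],"claw":1},{"slide":[51,121,-72],"twist":[0,0,0],"claw":1},{"slide":[51,121,-72],"twist":[0,0,0],"claw":1}]'
python3 - <<'E'
from h import *
im=vision.get_image("wrist"); cv2.imwrite("pics/w1.png",im["color"]); np.savez("w1.npz",**im); print(robot.observe()["eef_pos"],robot.observe()["q"])
E
```

```text
time_s: 1.1
eef_pos: [414.6, -117.3, 242.1]
ee_rot: [0.0, 0.982, 0.191, 0.0]
contact_force: [-0.2, -0.9, 0.4]
finger_gap: 1.004
gripper_force: 0.0
time_s: 1.6
eef_pos: [504.6, 112.8, 242.0]
ee_rot: [0.0, 0.981, 0.191, -0.0]
contact_force: [1.1, -0.5, -0.2]
finger_gap: 0.999
gripper_force: 0.0
time_s: 2.1
eef_pos: [554.2, 233.9, 166.5]
ee_rot: [-0.0, 0.981, 0.193, -0.003]
contact_force: [-0.5, -0.5, -0.5]
finger_gap: 0.998
gripper_force: 0.0
[554.2266537  232.51670003 167.74870568] [ 3.24839183e-01  3.44196908e-01  1.74802680e+00 -1.06710302e-04
  1.05403704e+00  1.50850791e+00]
```

View pics/w1.png

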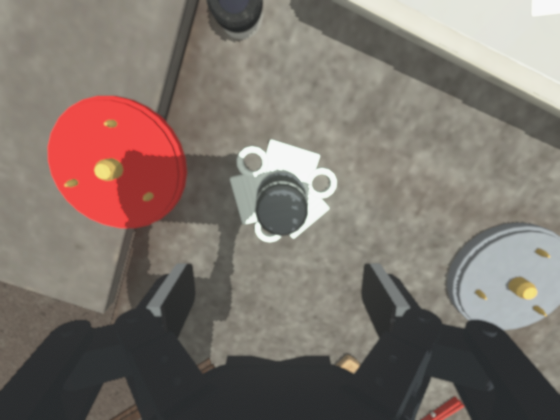

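The wrist view shows the lens barrel at (282,207), with flange holes at (252,160) and (322,182). I'll check these against the top-view estimate.

```bash
python3 - <<'E'
from h import *
im=dict(np.load("w1.npz")); P=pts(im)[140:250,225:345].reshape(-1,3)
t=P[(P[:,2]>66)&(P[:,2]<80)]; print("top pts",len(t),t.min(0).round(1),t.max(0).round(1), cv2.minEnclosingCircle(t[:,:2].astype(np.float32)))
for u,v in((252,160),(322,182)):
    p=ray(im,u,v,8); d=p[:2]-[555.5,232]; print(p.round(1),np.hypot(*d),np.degrees(np.arctan2(d[1],d[0]))%120)
# flange white mask: hole contours
E
```

```text
top pts 2140 [535.7 210.1  66.1] [580.5 254.7  73.3] ((558.2235717773438, 232.48204040527344), 22.53629493713379)
[578.2 270.6   8. ] 44.774406278274206 59.57230080249523
[584.1 196.9   8. ] 45.313673027787104 69.17987131760498
```

```bash
python3 -m creep '[{"slide":[1.5,0.5,-30],"twist":[0,0,0],"claw":1},{"slide":[1.5,0.5,-60],"twist":[0,0,0],"claw":1},{"slide":[1.5,0.5,-90],"twist":[0,0,0],"claw":1},{"slide":[1.5,0.5,-120],"twist":[0,0,0],"claw":1},{"slide":[1.5,0.5,-136],"twist":[0,0,0],"claw":1}]'
python3 -m creep '[{"slide":[0,0,0],"twist":[0,0,0],"claw":0.9},{"slide":[0,0,0],"twist":[0,0,0],"claw":0.7},{"slide":[0,0,0],"twist":[0,0,0],"claw":0.5},{"slide":[0,0,0],"twist":[0,0,0],"claw":0.3},{"slide":[0,0,0],"twist":[0,0,0],"claw":0.3}]' 40
```

```text
time_s: 2.65
eef_pos: [555.3, 230.5, 32.3]
ee_rot: [0.0, 0.982, 0.191, -0.002]
contact_force: [-0.5, 0.5, -0.2]
finger_gap: 0.997
gripper_force: 0.0
time_s: 3.15
eef_pos: [558.9, 232.9, 36.6]
ee_rot: [-0.0, 0.982, 0.191, 0.002]
contact_force: [-0.7, -0.6, 5.8]
finger_gap: 0.517
gripper_force: 41.7
```

```bash
python3 -m creep '[{"slide":[0,0,15],"twist":[0,0,0],"claw":0.3},{"slide":[0,0,40],"twist":[0,0,0],"claw":0.3},{"slide":[0,0,70],"twist":[0,0,0],"claw":0.3},{"slide":[0,0,90],"twist":[0,0,0],"claw":0.3},{"slide":[0,0,100],"twist":[0,0,0],"claw":0.3}]'
python3 -m creep '[{"slide":[0,-35,0],"twist":[0,0,-7],"claw":0.3},{"slide":[0,-70,0],"twist":[0,0,-15],"claw":0.3},{"slide":[0,-105,0],"twist":[0,0,-23],"claw":0.3},{"slide":[0,-140,0],"twist":[0,0,-30],"claw":0.3},{"slide":[0,-175,0],"twist":[0,0,-37],"claw":0.3}]'
python3 -m creep '[{"slide":[0,-35,0],"twist":[0,0,-7.5],"claw":0.3},{"slide":[0.5,-70,0],"twist":[0,0,-15],"claw":0.3},{"slide":[1,-102,0],"twist":[0,0,-22],"claw":0.3},{"slide":[1,-102,0],"twist":[0,0,-22],"claw":0.3},{"slide":[1,-102,0],"twist":[0,0,-22],"claw":0.3}]'
python3 - <<'E'
from h import *
for n in("top","wrist","side"):
    im=vision.get_image(n); np.savez(n+"2.npz",**im); cv2.imwrite(f"pics/{n}2.png",im["color"])
im=dict(np.load("top2.npz"))["color"]; s=dict(np.load("side2.npz"))["color"]
f=lambda c,x,y:cv2.resize(c[y-40:y+40,x-40:x+40],(400,400),interpolation=cv2.INTER_CUBIC)
w=dict(np.load("wrist2.npz"))["color"]
cv2.imwrite("pics/ts2.png",np.hstack([f(im,312,180),f(s,305,220)]))
E
```

```text
time_s: 3.65
eef_pos: [558.0, 232.5, 137.0]
ee_rot: [-0.0, 0.982, 0.191, 0.002]
contact_force: [1.9, -0.0, -3.4]
finger_gap: 0.515
gripper_force: 41.6
time_s: 4.15
eef_pos: [555.8, 55.9, 133.6]
ee_rot: [0.0, 0.991, -0.132, -0.001]
contact_force: [0.8, 0.2, -2.4]
finger_gap: 0.516
gripper_force: 41.8
time_s: 4.65
eef_pos: [557.1, -45.3, 133.6]
ee_rot: [-0.0, 0.948, -0.317, -0.001]
contact_force: [-0.6, 0.7, -2.5]
finger_gap: 0.52
gripper_force: 41.9
```

View pics/wrist2.png

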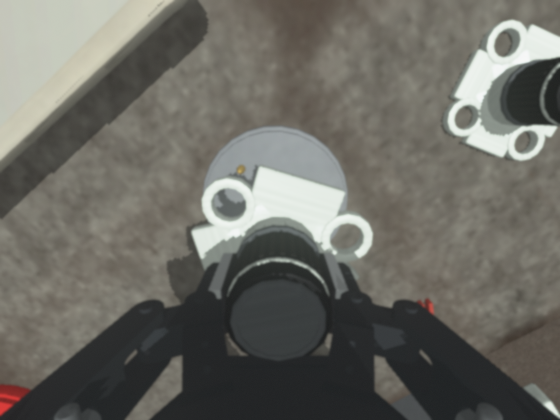

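View pics/ts2.png

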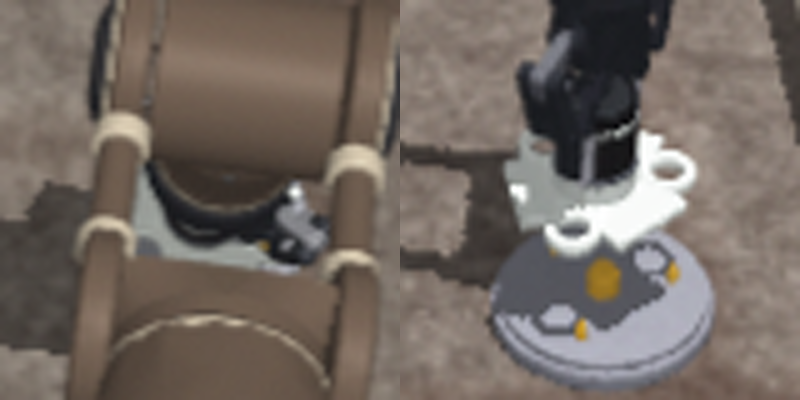

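The wrist view shows the held lens with holes at (230,202) and (347,236), and a stud at (240,170). I'll check the positions of the holes and the stud.

```bash
python3 - <<'E'
from h import *
im=dict(np.load("wrist2.npz")); P=pts(im)
t=P[180:225,260:330].reshape(-1,3); print("flange z",np.median(t[:,2]))
z=np.median(t[:,2]); 
a=ray(im,230,201,z)[:2];b=ray(im,347,235,z)[:2]
print(a,b,np.hypot(*(a-b)))
m=(a+b)/2; d=b-a; n=np.array([-d[1],d[0]])/np.hypot(*d)
for s in(1,-1):
    c=m+s*21*n; e=a-c; print("centre",c.round(1),"phase",np.degrees(np.arctan2(e[1],e[0]))%120)
print("stud",ray(im,240,170,33))
s=dict(np.load("side2.npz"))
E
```

```text
flange z 103.9565587162932
[599.90267939 -42.45966985] [541.49478694 -84.71605173] 72.09080184438332
centre [583.  -80.6] phase 66.1096431412214
centre [558.4 -46.6] phase 5.659607671211391
stud [605.54930889 -43.21884227  33.        ]
```

```bash
python3 - <<'E'
from h import *
def blobs(f,box,hs):
    im=dict(np.load(f)); P=pts(im); u0,v0,u1,v1=box
    m=cv2.inRange(cv2.cvtColor(im["color"],cv2.COLOR_BGR2HSV),(15,110,60),(35,255,255))
    k=np.zeros_like(m);k[v0:v1,u0:u1]=m[v0:v1,u0:u1]
    n,l,s,c=cv2.connectedComponentsWithStats(k)
    for i in range(1,n):
        if s[i,4]<4: continue
        q=P[l==i]; h=hs[1] if s[i,4]==s[1:,4].max() and len(hs)>1 else hs[0]
        print(f,c[i].round(1),s[i,4],"ray",ray(im,*c[i],h)[:2].round(1),"depth",np.median(q,0).round(1))
blobs("w1.npz",(440,220,560,340),(26.5,32))
blobs("top0.npz",(285,155,340,215),(28,34))
blobs("side0.npz",(280,220,330,260),(26.5,32))
blobs("wrist2.npz",(200,130,340,200),(26.5,))
E
```

```text
w1.npz [542.1 252.8] 25 ray [604.9 -40.6] depth [605.1 -39.4  27.4]
w1.npz [522.6 287.8] 338 ray [564.1 -41.6] depth [564.4 -39.3  34. ]
w1.npz [480.3 293.9] 17 ray [539.1 -10.2] depth [539.7  -9.7  27.5]
w1.npz [538.7 309.8] 23 ray [546.2 -82. ] depth [546.5 -81.4  26.9]
top0.npz [311.1 183.1] 33 ray [559.2 -44.8] depth [559.4 -44.4  36.7]
side0.npz [295.6 228.8] 5 ray [536.2 -17.4] depth [537.2 -13.6  25.9]
side0.npz [305.3 235.5] 40 ray [560.8 -54. ] depth [560.8 -52.3  31.5]
side0.npz [319.4 234.2] 5 ray [603.2 -46.6] depth [603.2 -43.1  22.8]
side0.npz [300.6 245.7] 7 ray [543.2 -88.9] depth [544.3 -87.4  22.4]
wrist2.npz [240.2 169.3] 21 ray [605.5 -42.4] depth [605.8 -43.2  30.4]
```

```bash
python3 -m creep '[{"slide":[1,0,-20],"twist":[0,0,0],"claw":0.3},{"slide":[2,0.5,-40],"twist":[0,0,0],"claw":0.3},{"slide":[2.5,0.5,-55],"twist":[0,0,0],"claw":0.3},{"slide":[2.5,0.5,-55],"twist":[0,0,0],"claw":0.3},{"slide":[2.5,0.5,-55],"twist":[0,0,0],"claw":0.3}]'
python3 - <<'E'
from h import *
for n in("wrist","side"):
    im=vision.get_image(n); np.savez(n+"3.npz",**im)
s=dict(np.load("side3.npz"))["color"];w=dict(np.load("wrist3.npz"))["color"]
cv2.imwrite("pics/ws3.png",np.hstack([cv2.resize(w[120:300,190:390],(444,400),interpolation=cv2.INTER_CUBIC),cv2.resize(s[200:268,275:335],(353,400),interpolation=cv2.INTER_CUBIC)]))
E
```

```text
time_s: 5.3
eef_pos: [560.4, -43.7, 79.0]
ee_rot: [0.0, 0.949, -0.316, -0.0]
contact_force: [-0.3, -0.5, -2.8]
finger_gap: 0.515
gripper_force: 42.1
```

View pics/ws3.png

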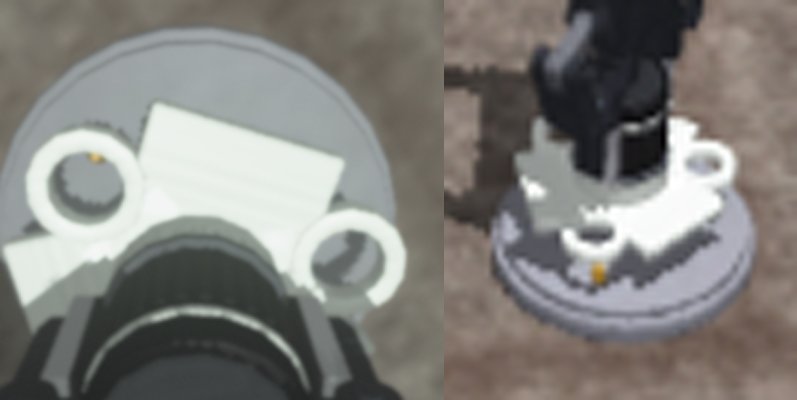

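The wrist half shows one stud tip inside hole 1: hole centre at crop (84,184), tip at about (96,158). The side half shows a front stud at (598,273) just below a hole at (597,236).

```bash
python3 - <<'E'
from h import *
w=dict(np.load("wrist3.npz")); s=dict(np.load("side3.npz"))
W=lambda x,y,z:ray(w,190+x/2.22,120+y/2.22,z)[:2]
S=lambda x,y,z:ray(s,275+(x-444)/5.88,200+y/5.88,z)[:2]
zf=53
a=W(84,182,zf);b=W(351,258,zf);d=b-a;n=np.array([d[1],-d[0]])/np.hypot(*d); c=(a+b)/2+21*n; e=a-c
print("holes",a,b,np.hypot(*d),"c",c,np.degrees(np.arctan2(e[1],e[0])))
print("stud",W(96,158,32),"diff",W(96,158,32)-a)
print("side hole",S(597,236,zf),S(708,163,zf),"stud tip",S(598,264,33),"diff",S(598,264,33)-S(597,236,zf))
E
```

```text
holes [603.88421536 -41.47433147] [545.53298099 -84.25759442] 72.35519429674541 c [562.29140366 -45.93040035] 6.115089823828617
stud [604.55074127 -42.01100225] diff [ 0.66652591 -0.53667078]
side hole [543.58647917 -93.14415657] [603.5199033  -47.21609048] stud tip [544.51156359 -92.19249633] diff [0.92508442 0.95166024]
```

Both cameras put the studs within about 1 mm of the hole centres, so I'll lower slowly.

```bash
python3 -m creep '[{"slide":[0.5,0,-5],"twist":[0,0,0],"claw":0.3},{"slide":[0.5,0,-10],"twist":[0,0,0],"claw":0.3},{"slide":[0.5,0,-14],"twist":[0,0,0],"claw":0.3},{"slide":[0.5,0,-18],"twist":[0,0,0],"claw":0.3},{"slide":[0.5,0,-20],"twist":[0,0,0],"claw":0.3}]'
python3 -m creep '[{"slide":[0,0,-1],"twist":[0,0,0],"claw":0.3},{"slide":[0,0,-2],"twist":[0,0,0],"claw":0.3},{"slide":[0,0,-3],"twist":[0,0,0],"claw":0.3},{"slide":[0,0,-4],"twist":[0,0,0],"claw":0.3},{"slide":[0,0,-4.5],"twist":[0,0,0],"claw":0.3}]'
```

```text
time_s: 5.9
eef_pos: [560.6, -44.3, 58.6]
ee_rot: [0.0, 0.948, -0.317, -0.0]
contact_force: [0.2, 0.3, -2.4]
finger_gap: 0.517
gripper_force: 42.1
time_s: 6.4
eef_pos: [561.1, -44.3, 56.6]
ee_rot: [0.0, 0.948, -0.317, -0.0]
contact_force: [-6.1, 0.3, 11.5]
finger_gap: 0.517
gripper_force: 43.3
```

```bash
python3 - <<'E'
from h import *
for n in("wrist","side"):
    im=vision.get_image(n); np.savez(n+"4.npz",**im)
s=dict(np.load("side4.npz"))["color"];wi=dict(np.load("wrist4.npz"));w=wi["color"]
cv2.imwrite("pics/ws4.png",np.hstack([cv2.resize(w[120:300,190:390],(444,400),interpolation=cv2.INTER_CUBIC),cv2.resize(s[200:268,275:335],(353,400),interpolation=cv2.INTER_CUBIC)]))
P=pts(wi); print(np.median(P[185:205,255:320,2]),[np.median(P[a:a+8,b:b+15,2]).round(1) for a,b in((175,262),(195,320),(135,270))], robot.observe()["contact_force"])
E
```

```text
27.124252288165692 [np.float64(27.2), np.float64(27.2), np.float64(12.3)] [-5.14853384  0.35902996  7.56510739]
```

View pics/ws4.png

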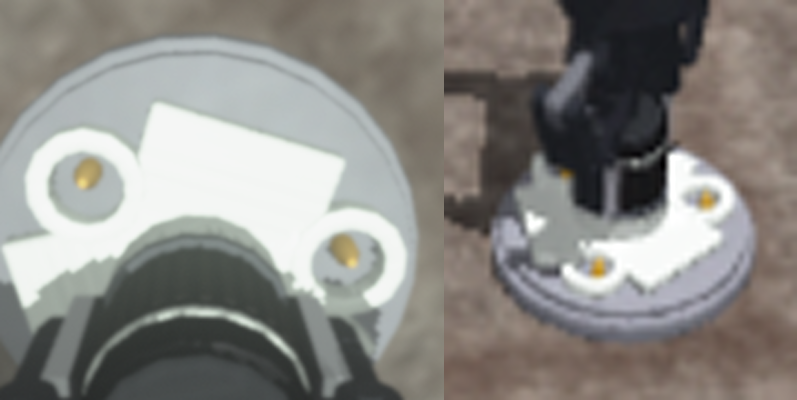

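The flange lies flat at z of about 28, with the studs centred in their holes at crop (88,173), (345,250) and (598,266). I'll ease the preload, open the gripper and rise.

```bash
python3 -m creep '[{"slide":[0,0,0.8],"twist":[0,0,0],"claw":0.3},{"slide":[0,0,0.8],"twist":[0,0,0],"claw":0.6},{"slide":[0,0,0.8],"twist":[0,0,0],"claw":0.8},{"slide":[0,0,0.8],"twist":[0,0,0],"claw":1},{"slide":[0,0,0.8],"twist":[0,0,0],"claw":1}]' 20
python3 -m creep '[{"slide":[0,0,0],"twist":[0,0,0],"claw":1},{"slide":[0,0,10],"twist":[0,0,0],"claw":1},{"slide":[0,0,40],"twist":[0,0,0],"claw":1},{"slide":[0,0,80],"twist":[0,0,0],"claw":1},{"slide":[0,0,120],"twist":[0,0,0],"claw":1}]'
python3 -m creep '[{"slide":[0,0,0],"twist":[0,0,0],"claw":1},{"slide":[0,0,0],"twist":[0,0,0],"claw":1},{"slide":[0,0,0],"twist":[0,0,0],"claw":1},{"slide":[0,0,0],"twist":[0,0,0],"claw":1},{"slide":[0,0,0],"twist":[0,0,0],"claw":1}]'
python3 - <<'E'
from h import *
s=vision.get_image("side")["color"];wi=vision.get_image("wrist");w=wi["color"]
cv2.imwrite("pics/ws5.png",np.hstack([cv2.resize(w,(440,330)),cv2.resize(s[200:268,275:335],(291,330),interpolation=cv2.INTER_CUBIC)]))
E
```

```text
time_s: 7.0
eef_pos: [561.3, -44.4, 55.5]
ee_rot: [-0.0, 0.948, -0.317, 0.0]
contact_force: [0.4, 0.4, -0.4]
finger_gap: 0.996
gripper_force: 0.0
time_s: 7.5
eef_pos: [560.6, -44.2, 176.9]
ee_rot: [0.0, 0.948, -0.317, -0.001]
contact_force: [0.6, -0.7, -0.2]
finger_gap: 1.002
gripper_force: 0.0
time_s: 8.0
eef_pos: [559.9, -44.2, 173.9]
ee_rot: [0.0, 0.948, -0.317, -0.002]
contact_force: [-0.2, -0.6, -0.6]
finger_gap: 0.997
gripper_force: 0.0
```

View pics/ws5.png

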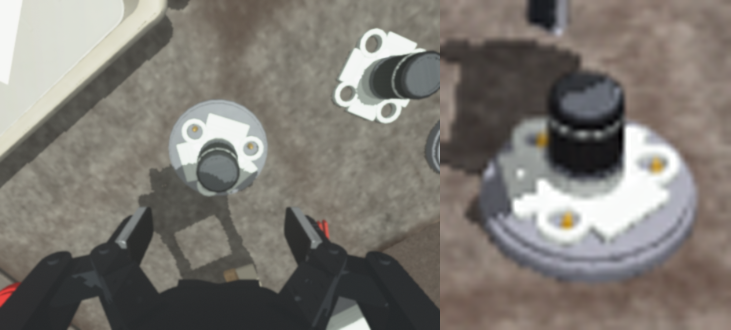

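The lens is seated, with studs showing in all three holes at crop (540,138), (657,163) and (567,220). The gripper is clear and the four-hole lens at (385,75) has not been touched.

```bash
python3 -c "from cell import robot; print(robot.sign_off())"
```

```text
the job is handed in; nothing more can be done
None
```

The three-hole lens is seated flat on the large grey mount with the studs through its holes and the gripper clear, the four-hole lens was left alone, and the job was handed in at about 8 s.

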